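Show three sides of a relay to the inspection camera

ROBOT

A 6-joint arm with a two-finger parallel gripper is mounted at the origin on the work surface. World frame = base frame: x ahead of the robot, y to its left, z up, the work surface at z = 0. Lengths are in m, angles in degrees, forces in N, time in s.
With the tool pointing down it reaches from about 0.25 to 0.725 m from the base axis. Payload 9.7 kg.
Tool frame: the origin (TCP) lies at the very end of the fingers, on their centre line; the grasp point (between the pads) lies 19 mm behind it; y points along the fingers, x is the direction in which the jaws open and shut, and the axes are right-handed (so a half turn about y gives the same grasp; the last joint's range is limited). The gripper opens to 85 mm and grips with 20 to 120 N. Pads are 22 mm wide; open, the fingers measure 114 mm over their backs; the gripper's body (76 mm by 85 mm) begins 54 mm behind the grasp point. The pads swing forward as they close: fully open they stand 13 mm farther back than shut.
Start: joints at [66.75, 4.979, 10.078, 95.1, 0, 90], TCP at [0.217, 0.505, 0.231] pointing down, gripper open.
Joint ranges: [-179.16, 179.16], [-48.56, 103.87], [-65.8, 70.77], [-126.05, 130.52], [-82.76, 87.17], [-180, 180]. Speed limits (degrees/s): [127.2, 127.2, 147.25, 180, 180, 180].

INTERFACE

Orientations are given as [roll, pitch, yaw] about the fixed x, y, z axes, in that order (R = Rz(yaw) Ry(pitch) Rx(roll)).
In Python, from workcell import bot gives the robot as it stands.
- The arm moves only by the shell command python3 -m jog 'ROWS' [FORCE]. ROWS is JSON, a list of rows, each a list of 7 numbers: the closure, from 0 (fully open) to 1 (shut), then the shift along the world's x, y, z in units of 25 mm (1.0 is 25 mm), then the turn, a rotation vector about the world's x, y, z in units of 5 degrees (1.0 is 5 degrees). A call has 1 to 5 rows; each row is the pose to reach, as a shift and turn from the pose commanded when the call began; what a row does not reach only later rows make up. A row lasts 1/10 s, in which the tool goes at most 50 mm and 8.59 degrees, less where a joint would pass 70% of its speed; a pose out of reach is approached as far as the arm can. A call with a gripper value outside its range is refused whole. The fingers move at their own pace and stop on an object; FORCE is the grip in N (left out, the last holds). Time passes only in rows, so rows that repeat a pose let the fingers close. It gives the time, the measured TCP pose, the force and the opening at its end, in the units of the state.
- bot.get_obs(): the state, without advancing time (a new reading comes with each control period).
- bot.camera(name): name is "side" or "top"; returns (picture, depth): 420x560x3 uint8, red, green, blue; 420x560 float32, m along the optical axis (not along the pixel's ray), 0 where there is no reading.
- bot.camera_model(name): a dict with "fx", "fy", "cx", "cy" (pixels), "rvec" (rotation vector, rad) and "tvec" (3), from world to camera coordinates, as OpenCV has them. Camera axes: x right, y down, z forward; pixel columns grow to the right and rows downward; lengths in m; the calibration is good to about 2 mm. A picture is of the moment at which its call begins. camera_model takes no time and is no camera call.
- bot.job_done(): hands the job in, once; it reports no verdict.
Trained networks look in the newest picture that a camera, given by its name, has taken for a name from the list of things; names that differ only in an ending like _2 or _b are one class to them, and where a whole thing is asked for, a point or a joint stands for the part that bears it (a point fixed in the world has none). Each returns a list of dicts, best first, with "conf" (0 to 1); they miss things now and then, are a little off and sometimes report something else, mostly with a low value. They report only what shows in the picture. A call takes as long as a camera call. They do not tell look-alikes from the thing itself.
- bot.regions_of(camera, label): "pixels" (420x560 bool, what is visible of it) and "point" ([row, column] in pixels, amid what is visible of it).
The state is a dict: "time": time; "q": joint angles; "qd": joint speeds; "joint_efforts": joint torques, N m; "ee_pos": TCP position; "tcp_rot": TCP orientation; "wrist_force": force on the tool from outside, world axes, zero at the start; "torque": the same for the moment, N m; "opening": finger opening in m.
Only numpy, scipy, OpenCV 4.12 (cv2) and the standard library are available. Lean on these libraries where they do the work, as an engineer would, in place of code of your own. Each camera call takes 0.05 s, during which the arm holds its last target. There are 200 camera calls.

TASK

Pick up the tall relay and hold it upright about 10 cm in front of the inspection camera's lens, with its middle level with the lens. Turn it so that first its screw-terminal side, then its round-window side, then its vent-slot side looks straight into the lens, pausing a second on each. Then set it down gently, upright, in the flat aluminium tray, and do not disturb the short relay.

Things in the scene. Friction and masses are not known exactly. Their poses are not given: they have to be found in the camera images.
- relay_mid (a point): Centre of the tall relay, a loose grey block 36 x 36 x 78 mm tall, 0.14 kg, standing on the bench; the point is 39 mm above its underside, z up. Sides: +x has one round window (25 mm wide, stands out 4 mm); +y two brass terminal screws (stand out 4 mm); -y five vent slots; -x plain. These details lie in the lower half; the upper half is plain all round and can be gripped from above on any pair of sides.
- lens (a point): Centre of the lens glass of the inspection camera: small, grey, with a black barrel lens 38 mm wide, level on a post fixed to the bench; 110 mm above the bench. The lens looks along this frame's -x (z up): hold the relay at x = -100 mm in it. Camera and foot extend 110 mm behind the glass (+x), 45 mm to each side and 22 mm above the lens axis; nothing stands in front of the glass.
- tray_floor (a point): Centre of the inner floor of the shallow square aluminium tray fixed to the bench, 140 x 140 mm outside with walls 5 mm thick and 16 mm high; the inner floor is 5 mm above the bench and 130 x 130 mm. x and y run along its sides, z up.
- relay_short_mid (a point): Centre of the short relay, a look-alike bystander to be left alone: 36 x 36 mm and 46 mm tall, loose, standing on the bench; the point lies 23 mm above its underside.
Mind the look-alikes: they are no part of the job. What is shaped like the part that bears relay_mid but blue is not meant.

How it is judged:
By the outcome, as a careful person would: the job done as asked, in the order asked, and still so for the second after the job is handed in, with the robot touching nothing.
It also fails if it takes over 53 s, if anything falls off the work surface, if the arm or the gripper's body presses on something with over 40 N, if the wrist force passes 120 N, or if a joint passes its speed limit or range.

## Working session

There is one attempt and no reset: what is moved stays moved. The work goes in short steps, Python scripts to look and compute and a shell command to move; the robot and the scene stay as the last step left them, time stands still between calls to the robot, and variables do not carry over. Pictures are saved under pics/ and viewed, about 8 in all and at most 12, crops included, and the job is handed in when it is done.

```bash
ls; mkdir -p pics
cat > h.py <<'E'
import numpy as np, cv2
from workcell import bot
def model(n):
    m=bot.camera_model(n); R=cv2.Rodrigues(np.array(m["rvec"],float))[0]
    return m,R,np.array(m["tvec"],float).ravel()
def cloud(n,depth):
    m,R,t=model(n); v,u=np.mgrid[:420,:560]
    P=np.stack([(u-m["cx"])/m["fx"]*depth,(v-m["cy"])/m["fy"]*depth,depth],-1)
    return (P-t)@R   # world
def proj(n,p):
    m,R,t=model(n); c=R@np.array(p)+t
    return [m["fx"]*c[0]/c[2]+m["cx"],m["fy"]*c[1]/c[2]+m["cy"]]
E
python3 - <<'E'
from h import *
for n in("side","top"):
    im,d=bot.camera(n); np.savez(f"pics/{n}0.npz",im=im,d=d)
    W=cloud(n,d)
    m,R,t=model(n); print(n,"cam at",(-R.T@t).round(3),"fwd",R[2].round(2),m["fx"])
    for l in("relay_mid","lens","tray_floor","relay_short_mid"):
        for r in bot.regions_of(n,l)[:4]:
            p=r["pixels"]&(d>0); w=W[p]
            print(l,round(r["conf"],2),r["point"],p.sum(),np.percentile(w,[3,50,97],axis=0).round(3).tolist(), im[p].mean(0).round())
    cv2.imwrite(f"pics/{n}0.png",im[...,::-1])
print(bot.get_obs())
E
```

```text
pics
side cam at [ 0.507 -0.58   0.571] fwd [ 0.07  0.76 -0.65] 401.7581120568604
relay_mid 0.91 [334.0, 317.7] 1382 [[0.581, -0.271, 0.004], [0.598, -0.269, 0.062], [0.618, -0.239, 0.078]] [57. 55. 51.]
relay_mid 0.73 [384.4, 348.4] 1602 [[0.606, -0.351, 0.002], [0.624, -0.337, 0.071], [0.647, -0.31, 0.078]] [28. 46. 80.]
lens 0.72 [136.7, 266.3] 1484 [[0.518, 0.296, 0.003], [0.56, 0.34, 0.013], [0.603, 0.399, 0.131]] [47. 47. 45.]
tray_floor 0.67 [243.9, 325.4] 4022 [[0.59, -0.094, 0.002], [0.658, -0.028, 0.004], [0.724, 0.043, 0.016]] [117. 121. 124.]
relay_short_mid 0.81 [282.5, 228.9] 820 [[0.44, -0.144, 0.001], [0.464, -0.129, 0.037], [0.485, -0.105, 0.046]] [53. 51. 48.]
top cam at [0.442 0.019 1.102] fwd [ 0.1  -0.02 -1.  ] 497.00807134963395
relay_mid 0.96 [183.9, 399.1] 512 [[0.582, -0.269, 0.01], [0.598, -0.246, 0.077], [0.618, -0.232, 0.082]] [69. 66. 61.]
relay_mid 0.72 [170.8, 432.2] 529 [[0.607, -0.346, 0.007], [0.624, -0.321, 0.076], [0.647, -0.305, 0.082]] [42. 55. 84.]
lens 0.81 [204.9, 114.1] 2525 [[0.515, 0.297, 0.008], [0.555, 0.343, 0.016], [0.606, 0.402, 0.135]
[... 330 characters left out ...]
3, -0.117, 0.046], [0.484, -0.099, 0.05]] [78. 74. 69.]
{'time': 0.5, 'q': array([6.67493421e+01, 4.98069834e+00, 1.00755272e+01, 9.50994586e+01,
       3.69689025e-04, 9.00005344e+01]), 'qd': array([ 0.11209051, -0.02363564,  0.05172851, -0.05693545,  0.02188108,
        0.08090066]), 'joint_efforts': array([-2.81149059e-04, -5.19648707e+01,  4.64543152e+01,  1.90104642e-03,
       -5.18066588e-05, -5.91987899e-06]), 'ee_pos': array([0.21710648, 0.50531767, 0.2312428 ]), 'tcp_rot': array([-8.99996304e+01,  4.62981483e-03,  6.67488077e+01]), 'wrist_force': array([ 0.52773998,  0.74656592, -0.88110041]), 'torque': array([ 0.02860462,  0.01047753, -0.00647908]), 'opening': 0.08547723164402891}
```

Run:
```python
from h import *
s=np.load("pics/side0.npz");t=np.load("pics/top0.npz")
a=cv2.resize(s["im"],(800,600)); cv2.imwrite("pics/side_full.png",a[...,::-1])
c=s["im"][290:420,270:400]; c=cv2.resize(c,(520,520),interpolation=3)
b=t["im"][150:260,60:170]; b=cv2.resize(b,(280,280),interpolation=3)
b2=s["im"][90:190,210:310]; b2=cv2.resize(b2,(280,280),interpolation=3)
o=np.zeros((560,800,3),np.uint8);o[:520,:520]=c;o[:280,520:]=b;o[280:,520:]=b2
cv2.imwrite("pics/crop.png",np.clip(o*1.6,0,255)[...,::-1])
# top faces: yaw by minAreaRect of top points
for n,z in(("side",s),("top",t)):
    W=cloud(n,z["d"])
    for nm,c,h in(("tall",(.6,-.25),.078),("blue",(.626,-.328),.078),("short",(.463,-.12),.046),("cam",(.56,.345),.128),("tray",(.658,-.025),.016)):
        r=.12 if nm=="tray" else .07 if nm=="cam" else .035
        k=(np.abs(W[...,2]-h)<.009 if nm not in("tray","cam") else (W[...,2]>.010 if nm=="tray" else W[...,2]>.10))&(np.hypot(W[...,0]-c[0],W[...,1]-c[1])<r)
        if k.sum()>10: print(n,nm,k.sum(),cv2.minAreaRect((W[k][:,:2]*1000).astype(np.float32)),W[k][:,2].mean().round(3))
    W=None
```

```text
side tall 629 ((601.2986450195312, -252.7236785888672), (37.19590759277344, 37.93629455566406), 1.8248714208602905) 0.076
side blue 826 ((628.51611328125, -327.5822448730469), (37.20473861694336, 37.04425048828125), 56.37480926513672) 0.076
side short 414 ((462.92840576171875, -120.59600830078125), (37.56840133666992, 37.67528533935547), 39.91817855834961) 0.044
side cam 529 ((558.6693725585938, 345.04425048828125), (100.55464935302734, 44.56575393676758), 72.66983032226562) 0.122
side tray 804 ((658.1632690429688, -23.52281951904297), (141.18199157714844, 143.21592712402344), 1.629058599472046) 0.014
top tall 316 ((601.3421020507812, -252.5682830810547), (37.78031921386719, 35.71647262573242), 89.34386444091797) 0.078
top blue 313 ((629.4031372070312, -327.1112060546875), (37.05071258544922, 36.70905303955078), 55.663047790527344) 0.079
top short 310 ((464.010986328125, -119.64189147949219), (39.087650299072266, 38.05517578125), 40.08842849731445) 0.047
top cam 1140 ((559.9036254882812, 349.9573669433594), (107.08973693847656, 43.812313079833984), 74.16390228271484) 0.129
top tray 722 ((682.400146484375, -23.640357971191406), (188.49623107910156, 140.08738708496094), 1.8788126707077026) 0.016[ WARN:0@0.379] global loadsave.cpp:1063 imwrite_ Unsupported depth image for selected encoder is fallbacked to CV_8U.
```

View pics/side_full.png

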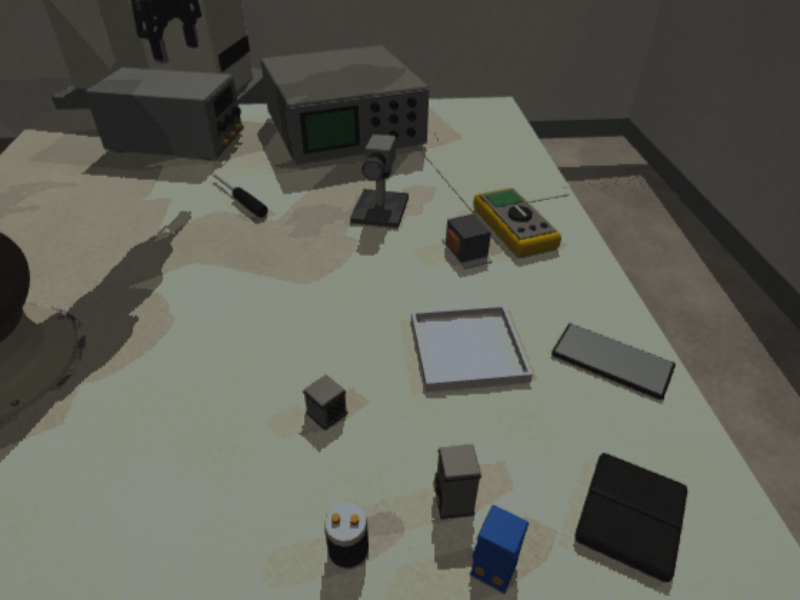

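View pics/crop.png

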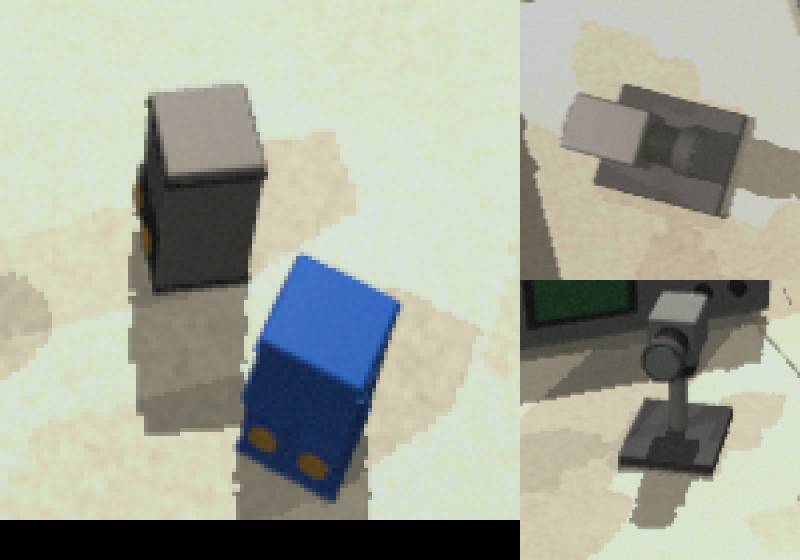

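Candidates in the side picture are the grey tall block at (row 334, col 318), a blue tall block at (384, 348), a short grey block at (282, 229), and another dark block with an orange face near (168, 327). I choose the grey tall one. In the crop its brass screws face world -x and its plain side faces -y, so its yaw is about 91°. The window then faces +y and the vents face +x. Next I'll refine the lens, tray and block poses.

```bash
python3 - <<'E'
from h import *
for n in("side","top"):
    z=np.load(f"pics/{n}0.npz");W=cloud(n,z["d"]);near=np.hypot(W[...,0]-.56,W[...,1]-.345)<.09
    for nm,k in(("foot",(W[...,2]>.005)&(W[...,2]<.03)),("bodytop",(W[...,2]>.124)),("barrel",(W[...,2]>.085)&(W[...,2]<.124)&(W[...,1]<.325))):
        k=k&near
        P=W[k]; print(n,nm,k.sum(),[np.round(v,1) for v in cv2.minAreaRect((P[:,:2]*1000).astype(np.float32))],np.percentile(P[:,2],[2,50,98]).round(3))
        if nm!="foot":
          for psi in(72.5,74,75.5):
            a=np.radians(psi);u=P[:,:2]@[np.cos(a),np.sin(a)];v=P[:,:2]@[-np.sin(a),np.cos(a)]
            print("   psi",psi,"u",np.percentile(u,[1,5,95,99]).round(4),"v",np.percentile(v,[2,98]).round(4),v.mean().round(4))
    k=(W[...,2]>.002)&(np.abs(W[...,0]-.658)<.082)&(np.abs(W[...,1]+.024)<.082)
    k=(cv2.morphologyEx(k.astype(np.uint8),cv2.MORPH_OPEN,np.ones((3,3)))>0)
    print(n,"tray",cv2.minAreaRect((W[k][:,:2]*1000).astype(np.float32)))
E
python3 -m jog '[[0,2,-3,0,0,0,1.6],[0,3,-4,0,0,0,3.2],[0,4,-6,0,0,0,4.8],[0,5,-8,0,0,0,6],[0,5,-8,0,0,0,6]]'
python3 -c "
from h import *
o=bot.get_obs();print(o['q'].round(1),o['tcp_rot'])"
```

```text
side foot 754 [array([560.3, 351.7]), array([114.5,  90.3]), np.float64(74.1)] [0.006 0.011 0.022]
side bodytop 276 [array([558.9, 345.7]), array([99.2, 44.6]), np.float64(72.7)] [0.124 0.13  0.133]
   psi 72.5 u [0.4504 0.455  0.542  0.5464] v [-0.4501 -0.4087] -0.4301
   psi 74 u [0.4389 0.4437 0.5304 0.5349] v [-0.4637 -0.4222] -0.4431
   psi 75.5 u [0.4271 0.4321 0.5185 0.5228] v [-0.4767 -0.4352] -0.4559
side barrel 187 [array([547. , 310.4]), array([30.5, 36.4]), np.float64(86.0)] [0.093 0.111 0.123]
   psi 72.5 u [0.4472 0.4486 0.4715 0.4778] v [-0.4477 -0.4136] -0.4318
   psi 74 u [0.4359 0.4374 0.4598 0.4662] v [-0.4595 -0.4253] -0.4436
   psi 75.5 u [0.4242 0.4255 0.4478 0.4542] v [-0.471  -0.4367] -0.455
side tray ((658.20751953125, -23.661911010742188), (140.8275909423828, 143.95394897460938), 1.9194965362548828)
top foot 1387 [array([559.4, 338.9]), array([160. , 176.1]), np.float64(83.9)] [0.005 0.013 0.017]
top bodytop 901 [array([559.6, 348.8]), array([103.5,  43.8]), np.float64(74.2)] [0.125 0.132 0.136]
   psi 72.5 u [0.4506 0.4556 0.5431 0.5469] v [-0.449  -0.4076] -0.4286
   psi 74 u [0.439  0.4443 0.5319 0.5355] v [-0.4623 -0.421 ] -0.4416
   psi 75.5 u [0.4272 0.4325 0.52   0.5238] v [-0.4754 -0.4341] -0.4544
top barrel 153 [array([547.7, 311.6]), array([30. , 37.7]), np.float64(83.9)] [0.098 0.118 0.124]
   psi 72.5 u [0.4487 0.4492 0.4752 0.4785] v [-0.4479 -0.4123] -0.4311
   psi 74 u [0.4374 0.4378 0.4636 0.4668] v [-0.4598 -0.4243] -0.4429
   psi 75.5 u [0.4256 0.426  0.4517 0.4548] v [-0.4713 -0.4358] -0.4545
top tray ((660.9729614257812, -25.51324462890625), (147.15118408203125, 143.94647216796875), 1.095872402191162)
time: 1.0
ee_pos: [0.3427, 0.3033, 0.2314]
tcp_rot: [-90.0, -0.0, 97.0]
wrist_force: [0.6, 0.5, 0.7]
opening: 0.0856
[41.5 -7.6 -2.3 95.3 -0.  34.5] [-9.00245610e+01 -2.14118196e-03  9.69730420e+01]
```

```bash
python3 -m jog '[[0,0.7,-1.5,0,0,0,1.2],[0,1.4,-3,0,0,0,2.4],[0,2.1,-4.5,0,0,0,3.6],[0,2.8,-6,0,0,0,4.8],[0,3.5,-7.5,0,0,0,6]]' >/dev/null
python3 -m jog '[[0,0.7,-1.5,0,0,0,1.2],[0,1.4,-3,0,0,0,2.4],[0,2.1,-4.5,0,0,0,3.6],[0,2.8,-6,0,0,0,4.8],[0,3.5,-7.5,0,0,0,6]]' 
python3 -m jog '[[0,0.7,-1.5,0,0,0,1.2],[0,1.4,-3,0,0,0,2.4],[0,2.1,-4.5,0,0,0,3.6],[0,2.8,-6,0,0,0,4.8],[0,3.3,-7.2,0,0,0,4.8]]'
python3 -m jog '[[0,0,0,-1,0,0,0],[0,0,0,-2,0,0,0],[0,0,0,-3,0,0,0]]'
python3 -c "
from h import *
o=bot.get_obs();print(o['q'].round(1),o['ee_pos'],o['tcp_rot'])"
```

```text
time: 2.0
ee_pos: [0.5176, -0.0715, 0.2314]
tcp_rot: [-90.0, 0.0, 157.0]
wrist_force: [1.1, 0.8, 0.1]
opening: 0.0854
time: 2.5
ee_pos: [0.6002, -0.2518, 0.2307]
tcp_rot: [-90.0, -0.0, -179.1]
wrist_force: [0.4, -0.7, -0.4]
opening: 0.0855
time: 2.8
ee_pos: [0.5997, -0.2501, 0.1551]
tcp_rot: [-90.0, -0.0, -179.3]
wrist_force: [-0.0, -0.6, 0.9]
opening: 0.0853
[ -22.6   18.1   16.9   88.8    0.  -113.4] [ 0.59966748 -0.25013371  0.15505867] [-9.00040681e+01 -7.25895202e-03 -1.79287135e+02]
```

```bash
python3 -m jog '[[0,0.06,-0.1,-1,0,0,0],[0,0.06,-0.1,-2,0,0,0],[0,0.06,-0.1,-3,0,0,0],[0,0.06,-0.1,-4,0,0,0],[0,0.06,-0.1,-4.5,0,0,0]]' 40
python3 -m jog '[[0,0,0,0,0,0,0],[0,0,0,0,0,0,0]]'
python3 - <<'E'
from h import *
im,d=bot.camera("side"); im2,d2=bot.camera("top")
a=cv2.resize(im[270:400,250:400],(460,400),interpolation=3);b=cv2.resize(im2[130:230,350:450],(340,340),interpolation=3)
o=np.zeros((400,800,3),np.uint8);o[:,:460]=a;o[:340,460:]=b
cv2.imwrite("pics/pre.png",np.clip(o*1.6,0,255).astype(np.uint8)[...,::-1])
E
```

```text
time: 3.3
ee_pos: [0.6001, -0.2518, 0.0413]
tcp_rot: [-90.1, -0.2, -179.3]
wrist_force: [-0.8, -0.7, -0.2]
opening: 0.0851
time: 3.5
ee_pos: [0.6014, -0.2523, 0.0447]
tcp_rot: [-90.0, 0.0, -179.2]
wrist_force: [-0.2, -0.4, 0.2]
opening: 0.0852
```

View pics/pre.png

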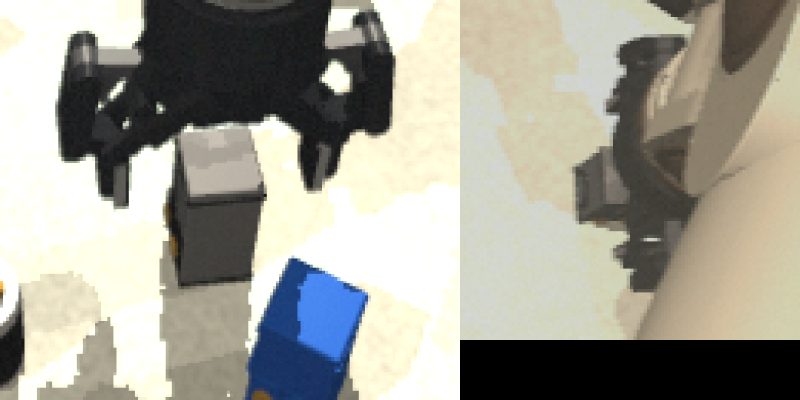

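The grey tall relay stands between the open fingers, with the finger tips at crop (120, 200) and (318, 185). Blue is clear of them. Before closing I'll check the fingers' y position against the relay from depth.

Run:
```python
from h import *
im,d=bot.camera("side");W=cloud("side",d)
for c,r in((118,175),(122,195),(318,165),(318,180)):
    u,v=int(250+c/460*150),int(270+r/400*130); print((u,v),W[v-1:v+2,u-1:u+2].reshape(-1,3).round(3)[[1,4,7]].tolist())
k=(abs(W[...,2]-.077)<.006)&(np.hypot(W[...,0]-.6,W[...,1]+.25)<.027)
print(cv2.minAreaRect((W[k][:,:2]*1000).astype(np.float32)),k.sum())
```

```text
(288, 326) [[0.552, -0.264, 0.093], [0.552, -0.264, 0.09], [0.552, -0.264, 0.088]]
(289, 333) [[0.554, -0.263, 0.074], [0.554, -0.263, 0.071], [0.554, -0.263, 0.069]]
(353, 323) [[0.644, -0.263, 0.086], [0.644, -0.262, 0.083], [0.645, -0.262, 0.08]]
(353, 328) [[0.646, -0.263, 0.074], [0.646, -0.262, 0.07], [0.646, -0.263, 0.069]]
((601.08984375, -253.613037109375), (36.7026252746582, 38.003448486328125), 2.3768985271453857) 603
```

```bash
python3 -m jog '[[1,0,0,0,0,0,0],[1,0,0,0,0,0,0],[1,0,0,0,0,0,0],[1,0,0,0,0,0,0],[1,0,0,0,0,0,0]]' 40
python3 -m jog '[[1,0,0,0,0,0,0],[1,0,0,0,0,0,0],[1,0,0,0,0,0,0],[1,0,0,0,0,0,0],[1,0,0,0,0,0,0]]'
python3 -m jog '[[1,0,0,0.2,0,0,0],[1,0,0,0.5,0,0,0],[1,0,0,1,0,0,0],[1,0,0,1.5,0,0,0],[1,0,0,2,0,0,0]]'
python3 -m jog '[[1,0,0,0.5,0,0,0],[1,0,0,1,0,0,0],[1,0,0,1.5,0,0,0],[1,0,0,2,0,0,0],[1,0,0,2,0,0,0]]'
```

```text
time: 4.15
ee_pos: [0.6012, -0.2522, 0.0441]
tcp_rot: [-90.0, 0.0, -179.3]
wrist_force: [-0.1, 0.1, 2.1]
opening: 0.0356
time: 4.65
ee_pos: [0.6012, -0.2522, 0.044]
tcp_rot: [-90.0, 0.0, -179.3]
wrist_force: [-0.9, 1.4, 5.2]
opening: 0.0355
time: 5.15
ee_pos: [0.6013, -0.2522, 0.0953]
tcp_rot: [-90.0, 0.0, -179.3]
wrist_force: [0.3, -0.7, -1.7]
opening: 0.0355
time: 5.65
ee_pos: [0.6019, -0.2525, 0.1462]
tcp_rot: [-89.9, 0.2, -179.3]
wrist_force: [-0.1, -0.6, -2.3]
opening: 0.0356
```

```bash
python3 -m jog '[[1,-0.1,0.5,0,0,0,-0.7],[1,-0.3,1.5,0,0,0,-1.8],[1,-0.5,2.5,0,0,0,-3],[1,-0.65,3.5,0,0,0,-4.2],[1,-0.83,4.5,0,0,0,-5.3]]'
python3 -m jog '[[1,-0.17,0.9,0,0,0,-1.06],[1,-0.33,1.8,0,0,0,-2.12],[1,-0.5,2.7,0,0,0,-3.2],[1,-0.66,3.6,0,0,0,-4.25],[1,-0.83,4.5,0,0,0,-5.3]]'>/dev/null
python3 -m jog '[[1,-0.17,0.9,0,0,0,-1.06],[1,-0.33,1.8,0,0,0,-2.12],[1,-0.5,2.7,0,0,0,-3.2],[1,-0.66,3.6,0,0,0,-4.25],[1,-0.83,4.5,0,0,0,-5.3]]'
python3 -m jog '[[1,-0.17,0.9,0,0,0,-1.06],[1,-0.33,1.8,0,0,0,-2.12],[1,-0.5,2.7,-0.4,0,0,-3.2],[1,-0.66,3.6,-0.8,0,0,-4.25],[1,-0.83,4.5,-1,0,0,-5.3]]'
python3 -m jog '[[1,0,0,0,0,0,0],[1,0,0,0,0,0,0],[1,0,0,0,0,0,0]]'
```

```text
time: 6.15
ee_pos: [0.5799, -0.1387, 0.1432]
tcp_rot: [-90.0, -0.0, 154.0]
wrist_force: [-0.2, -0.7, -1.2]
opening: 0.0356
time: 7.15
ee_pos: [0.5384, 0.0862, 0.1433]
tcp_rot: [-90.0, -0.0, 101.0]
wrist_force: [-0.4, 0.1, -0.6]
opening: 0.0357
time: 7.65
ee_pos: [0.5174, 0.1986, 0.1174]
tcp_rot: [-89.9, 0.1, 74.5]
wrist_force: [0.5, 0.2, -1.5]
opening: 0.0355
time: 7.95
ee_pos: [0.5182, 0.1973, 0.1189]
tcp_rot: [-90.0, 0.0, 74.8]
wrist_force: [-0.5, -0.2, -0.9]
opening: 0.0357
```

```bash
python3 -m jog '[[1,0,0.08,-0.08,0,0,-0.1],[1,0,0.16,-0.16,0,0,-0.15],[1,0,0.16,-0.16,0,0,-0.15],[1,0,0.16,-0.16,0,0,-0.15]]'
cat > chk.py <<'E'
from h import *
import sys
im,d=bot.camera("side");im2,d2=bot.camera("top")
o=bot.get_obs();e=o["ee_pos"]
for n,i,dd in(("side",im,d),("top",im2,d2)):
    W=cloud(n,dd)
    m=[r for r in bot.regions_of(n,"relay_mid") if np.hypot(*(np.median(W[r["pixels"]&(dd>0)],0)[:2]-e[:2]))<.05]
    if m:
        P=W[m[0]["pixels"]&(dd>0)]; print(n,len(P),np.percentile(P,[2,50,98],axis=0).round(3).tolist())
        if n=="side":
            F=P[P[:,2]<.105] # lower half facing camera
            F=F[F[:,1]<np.median(F[:,1])+.02]
            A=np.c_[F[:,0],np.ones(len(F))]; c=np.linalg.lstsq(A,F[:,1],rcond=None)[0]
            for _ in range(5):
                r=np.abs(A@c-F[:,1])<.003; c=np.linalg.lstsq(A[r],F[r,1],rcond=None)[0]
            print(" front face yaw",np.degrees(np.arctan(c[0])).round(1),r.sum(),F[r].mean(0).round(3),F[r][:,0].min(),F[r][:,0].max())
a=cv2.resize(im[80:230,190:330],(520,557),interpolation=3);b=cv2.resize(im2[140:270,90:220],(280,280),interpolation=3)
q=np.zeros((557,800,3),np.uint8);q[:,:520]=a;q[:280,520:]=b
cv2.imwrite(sys.argv[1],np.clip(q*1.6,0,255).astype(np.uint8)[...,::-1])
print(o["time"],e.round(4),o["tcp_rot"].round(2),o["opening"])
E
python3 chk.py pics/h1.png
```

```text
time: 8.35
ee_pos: [0.5181, 0.2017, 0.1147]
tcp_rot: [-90.0, 0.0, 74.0]
wrist_force: [-0.4, 0.5, -1.6]
opening: 0.0355
side 480 [[0.492, 0.178, -0.001], [0.522, 0.186, 0.1], [0.537, 0.329, 0.148]]
 front face yaw -14.1 201 [0.513 0.184 0.087] 0.49523382050847814 0.5296482658352605
8.45 [0.5182 0.2017 0.1148] [-90.   0.  74.] 0.03564530372486747
```

View pics/h1.png

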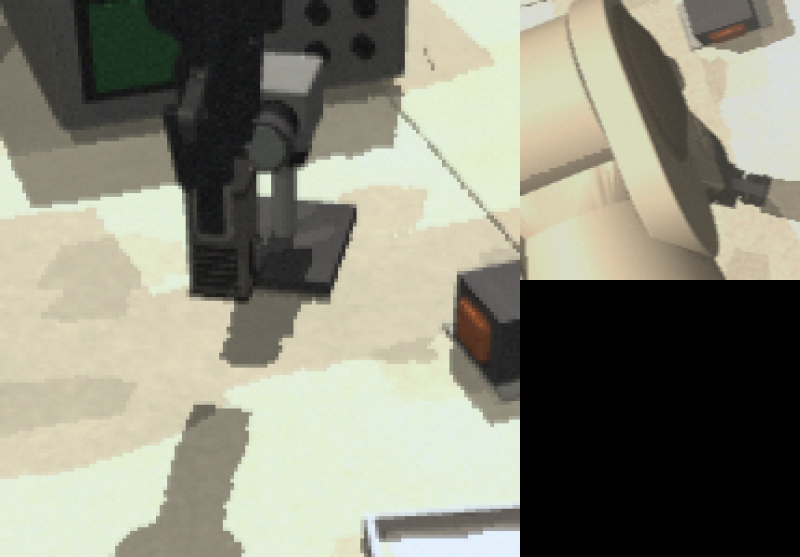

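The side view shows the five vent slots at crop (215, 268) facing away from the lens, which is at crop (268, 140). The screw terminals therefore face the lens, and the measured face centre (0.513, 0.184) matches the plan. I'll hold here, turn +90° to the window, and hold again.

```bash
python3 -m jog '[[1,0,0,0,0,0,0],[1,0,0,0,0,0,0],[1,0,0,0,0,0,0],[1,0,0,0,0,0,0],[1,0,0,0,0,0,0]]' >/dev/null
python3 -m jog '[[1,0,0,0,0,0,0],[1,0,0,0,0,0,0],[1,0,0,0,0,0,0],[1,0,0,0,0,0,0],[1,0,0,0,0,0,0]]' >/dev/null
python3 -m jog '[[1,0,0,0,0,0,0],[1,0,0,0,0,0,0],[1,0,0,0,0,0,0],[1,0,0,0,0,0,0],[1,0,0,0,0,0,0]]'
python3 -m jog '[[1,0,0,0,0,0,0.4],[1,0,0,0,0,0,1.2],[1,0,0,0,0,0,2.2],[1,0,0,0,0,0,3.4],[1,0,0,0,0,0,4.6]]' >/dev/null
python3 -m jog '[[1,0,0,0,0,0,1.2],[1,0,0,0,0,0,2.4],[1,0,0,0,0,0,3.6],[1,0,0,0,0,0,4.8],[1,0,0,0,0,0,6]]' 
python3 -m jog '[[1,0,0,0,0,0,1.2],[1,0,0,0,0,0,2.4],[1,0,0,0,0,0,3.6],[1,0,0,0,0,0,4.8],[1,0,0,0,0,0,5.8]]' >/dev/null
python3 -m jog '[[1,0,0,0,0,0,0.8],[1,0,0,0,0,0,1.3],[1,0,0,0,0,0,1.6],[1,0,0,0,0,0,1.6],[1,0,0,0,0,0,1.6]]'
python3 -m jog '[[1,0,0,0,0,0,0],[1,0,0,0,0,0,0],[1,0,0,0,0,0,0]]'
```

```text
time: 10.05
ee_pos: [0.5181, 0.2018, 0.1148]
tcp_rot: [-90.0, -0.0, 74.0]
wrist_force: [0.5, 0.1, -1.2]
opening: 0.0357
time: 11.05
ee_pos: [0.5181, 0.2018, 0.1148]
tcp_rot: [-90.0, 0.0, 127.2]
wrist_force: [-0.3, 0.2, -1.6]
opening: 0.0355
time: 12.05
ee_pos: [0.5181, 0.2018, 0.1148]
tcp_rot: [-90.0, 0.0, 163.9]
wrist_force: [0.2, 0.0, -2.1]
opening: 0.0358
time: 12.35
ee_pos: [0.5181, 0.2018, 0.1148]
tcp_rot: [-90.0, 0.0, 164.0]
wrist_force: [0.3, -0.2, -1.5]
opening: 0.0353
```

```bash
python3 chk.py pics/h2.png
python3 -m jog '[[1,0,0,0,0,0,0],[1,0,0,0,0,0,0],[1,0,0,0,0,0,0],[1,0,0,0,0,0,0],[1,0,0,0,0,0,0]]' >/dev/null
python3 -m jog '[[1,0,0,0,0,0,0],[1,0,0,0,0,0,0],[1,0,0,0,0,0,0],[1,0,0,0,0,0,0],[1,0,0,0,0,0,0]]'
```

```text
side 701 [[0.495, 0.179, -0.0], [0.514, 0.185, 0.115], [0.534, 0.347, 0.149]]
 front face yaw -15.5 210 [0.513 0.184 0.088] 0.49455334346042545 0.5309307836298979
top 130 [[0.495, 0.179, 0.076], [0.511, 0.184, 0.113], [0.528, 0.192, 0.149]]
12.45 [0.5181 0.2018 0.1148] [-90.    -0.   163.99] 0.03533376679650959
time: 13.55
ee_pos: [0.5181, 0.2018, 0.1148]
tcp_rot: [-90.0, -0.0, 164.0]
wrist_force: [0.3, -0.3, -2.6]
opening: 0.0357
```

View pics/h2.png

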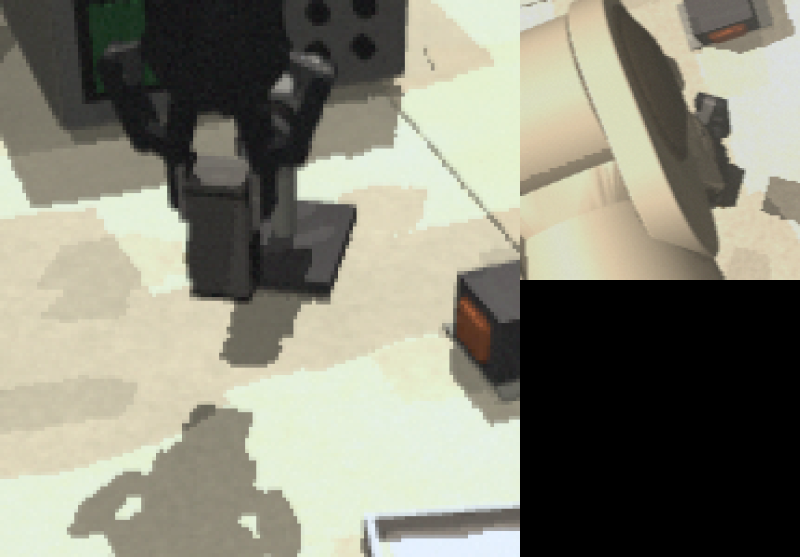

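The plain side at crop (220, 240) faces away from the lens, so the window faces it. The face yaw is -15.5° and the relay top is at 0.149. Next turn.

```bash
python3 -m jog '[[1,0,0,0,0,0,0.4],[1,0,0,0,0,0,1.2],[1,0,0,0,0,0,2.2],[1,0,0,0,0,0,3.4],[1,0,0,0,0,0,4.6]]' >/dev/null
python3 -m jog '[[1,0,0,0,0,0,1.2],[1,0,0,0,0,0,2.4],[1,0,0,0,0,0,3.6],[1,0,0,0,0,0,4.8],[1,0,0,0,0,0,6]]' 
python3 -m jog '[[1,0,0,0,0,0,1.2],[1,0,0,0,0,0,2.4],[1,0,0,0,0,0,3.6],[1,0,0,0,0,0,4.8],[1,0,0,0,0,0,5.8]]' >/dev/null
python3 -m jog '[[1,0,0,0,0,0,0.8],[1,0,0,0,0,0,1.3],[1,0,0,0,0,0,1.6],[1,0,0,0,0,0,1.6],[1,0,0,0,0,0,1.6]]'
python3 -m jog '[[1,0,0,0,0,0,0],[1,0,0,0,0,0,0],[1,0,0,0,0,0,0]]'
python3 chk.py pics/h3.png
python3 -m jog '[[1,0,0,0,0,0,0],[1,0,0,0,0,0,0],[1,0,0,0,0,0,0],[1,0,0,0,0,0,0],[1,0,0,0,0,0,0]]' >/dev/null
python3 -m jog '[[1,0,0,0,0,0,0],[1,0,0,0,0,0,0],[1,0,0,0,0,0,0],[1,0,0,0,0,0,0],[1,0,0,0,0,0,0]]'
```

```text
time: 14.55
ee_pos: [0.5181, 0.2018, 0.1148]
tcp_rot: [-90.0, -0.0, -142.8]
wrist_force: [-0.3, 0.5, -1.1]
opening: 0.0356
time: 15.55
ee_pos: [0.5181, 0.2019, 0.1148]
tcp_rot: [-90.0, 0.0, -106.1]
wrist_force: [-0.1, -0.2, -1.7]
opening: 0.0356
time: 15.85
ee_pos: [0.5181, 0.2019, 0.1148]
tcp_rot: [-90.0, 0.0, -106.0]
wrist_force: [0.0, 0.1, -1.5]
opening: 0.0354
side 457 [[0.497, 0.178, 0.072], [0.524, 0.185, 0.102], [0.538, 0.211, 0.149]]
 front face yaw -13.4 174 [0.513 0.184 0.088] 0.4953650238135785 0.531441248274387
15.95 [0.5181 0.2018 0.1148] [ -90.     -0.   -106.01] 0.03550846196389353
time: 17.05
ee_pos: [0.5181, 0.2018, 0.1148]
tcp_rot: [-90.0, 0.0, -106.0]
wrist_force: [0.4, -0.7, -1.5]
opening: 0.0357
```

View pics/h3.png

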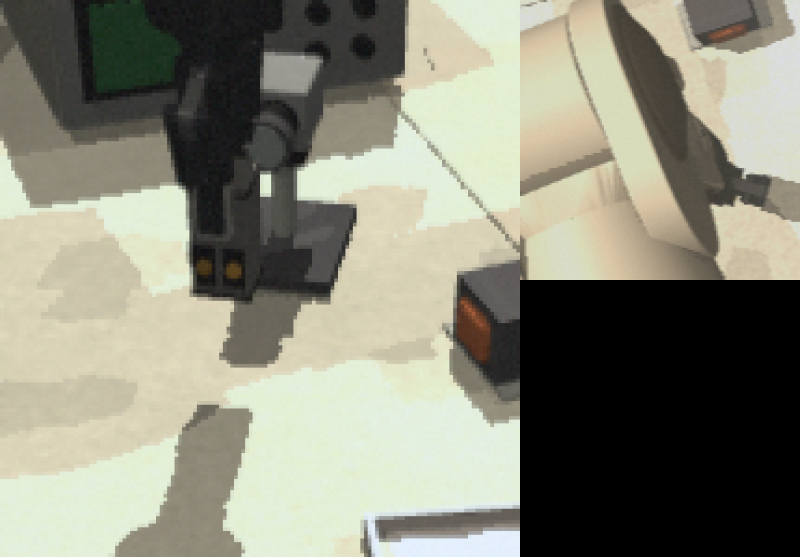

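The screws at crop (205, 267) and (233, 270) now face away from the lens, so the vent side looks into it. It has been held still from about 15.6 to 17.05 s. Now to the tray, raised, with the yaw turned to line up with it.

```bash
python3 -m jog '[[1,0.1,-0.2,0.4,0,0,-0.3],[1,0.3,-0.6,0.8,0,0,-1],[1,0.7,-1.2,1.2,0,0,-2],[1,1.1,-1.8,1.5,0,0,-3],[1,1.6,-2.6,1.6,0,0,-4]]'
python3 -m jog '[[1,0.5,-0.8,0,0,0,-1],[1,1,-1.6,0,0,0,-2],[1,1.5,-2.4,0,0,0,-3],[1,2,-3.2,0,0,0,-4],[1,2.5,-4,0,0,0,-5]]'
python3 -m jog '[[1,0.5,-0.8,0,0,0,-1.1],[1,0.9,-1.5,0,0,0,-2.2],[1,1.2,-2,0,0,0,-3.3],[1,1.4,-2.3,0,0,0,-4.4],[1,1.52,-2.43,0,0,0,-5.4]]'
python3 -m jog '[[1,0,0,0,0,0,0],[1,0,0,0,0,0,0],[1,0,0,0,0,0,0]]'
```

```text
time: 17.55
ee_pos: [0.5589, 0.1364, 0.1568]
tcp_rot: [-89.9, 0.1, -126.2]
wrist_force: [0.7, 0.7, -2.6]
opening: 0.0354
time: 18.05
ee_pos: [0.6212, 0.0356, 0.1556]
tcp_rot: [-90.0, 0.0, -151.3]
wrist_force: [-0.3, 0.3, -1.2]
opening: 0.0355
time: 18.55
ee_pos: [0.6591, -0.0253, 0.1553]
tcp_rot: [-90.0, 0.0, -178.4]
wrist_force: [0.1, 0.2, -2.4]
opening: 0.0358
time: 18.85
ee_pos: [0.6585, -0.0238, 0.1551]
tcp_rot: [-90.0, 0.0, -177.9]
wrist_force: [0.4, -0.4, -1.3]
opening: 0.0353
```

```bash
python3 -m jog '[[1,0,0,-0.3,0,0,0],[1,0,0,-0.8,0,0,0],[1,0,0,-1.3,0,0,0],[1,0,0,-1.8,0,0,0],[1,0,0,-2.3,0,0,0]]'
python3 -m jog '[[1,0,0,-0.5,0,0,0],[1,0,0,-0.9,0,0,0],[1,0,0,-1.2,0,0,0],[1,0,0,-1.4,0,0,0],[1,0,0,-1.5,0,0,0]]'
python3 -m jog '[[1,0,0,-0.05,0,0,0],[1,0,0,-0.1,0,0,0],[1,0,0,-0.15,0,0,0],[1,0,0,-0.2,0,0,0],[1,0,0,-0.2,0,0,0]]'
```

```text
time: 19.35
ee_pos: [0.6582, -0.0238, 0.0956]
tcp_rot: [-90.0, -0.1, -178.0]
wrist_force: [-0.3, 0.7, -1.8]
opening: 0.0354
time: 19.85
ee_pos: [0.6586, -0.0239, 0.0594]
tcp_rot: [-90.0, -0.0, -178.0]
wrist_force: [-1.3, 1.3, -0.8]
opening: 0.0352
time: 20.35
ee_pos: [0.6586, -0.0239, 0.0547]
tcp_rot: [-90.0, -0.0, -178.0]
wrist_force: [-0.6, 0.1, -1.4]
opening: 0.0354
```

```bash
python3 -m jog '[[1,0,0,-0.04,0,0,0],[1,0,0,-0.08,0,0,0],[1,0,0,-0.12,0,0,0],[1,0,0,-0.16,0,0,0],[1,0,0,-0.16,0,0,0]]'
python3 -m jog '[[1,0,0,-0.02,0,0,0],[1,0,0,-0.02,0,0,0],[1,0,0,-0.04,0,0,0],[1,0,0,-0.04,0,0,0]]'
```

```text
time: 20.85
ee_pos: [0.6585, -0.0239, 0.0506]
tcp_rot: [-90.0, -0.0, -178.0]
wrist_force: [-0.2, 0.6, -1.4]
opening: 0.0355
time: 21.25
ee_pos: [0.6586, -0.0239, 0.0497]
tcp_rot: [-90.0, -0.0, -178.0]
wrist_force: [-0.8, 0.1, -1.9]
opening: 0.0353
```

```bash
python3 -m jog '[[1,0,0,-0.02,0,0,0],[1,0,0,-0.02,0,0,0],[1,0,0,-0.02,0,0,0]]'
python3 -m jog '[[1,0,0,-0.02,0,0,0],[1,0,0,-0.02,0,0,0],[1,0,0,-0.02,0,0,0]]'
```

```text
time: 21.55
ee_pos: [0.6586, -0.0239, 0.0492]
tcp_rot: [-90.0, -0.0, -178.0]
wrist_force: [-0.5, 0.1, -1.6]
opening: 0.0354
time: 21.85
ee_pos: [0.6587, -0.0239, 0.0491]
tcp_rot: [-90.0, 0.0, -178.0]
wrist_force: [0.0, -0.3, 1.8]
opening: 0.0356
```

```bash
python3 -m jog '[[0.55,0,0,0,0,0,0],[0.5,0,0,0,0,0,0],[0.45,0,0,0,0,0,0],[0.3,0,0,0,0,0,0],[0.1,0,0,0,0,0,0]]' 20
python3 -m jog '[[0,0,0,0,0,0,0],[0,0,0,0,0,0,0],[0,0,0,0,0,0,0],[0,0,0,0,0,0,0],[0,0,0,0,0,0,0]]'
python3 -m jog '[[0,0,0,0.5,0,0,0],[0,0,0,1,0,0,0],[0,0,0,2,0,0,0],[0,0,0,3,0,0,0],[0,0,0,4,0,0,0]]'
python3 -m jog '[[0,-1,0,1,0,0,0],[0,-2,0,2,0,0,0],[0,-4,0,2.5,0,0,0],[0,-5,0,2.5,0,0,0],[0,-5,0,2.5,0,0,0]]'
python3 - <<'E'
from h import *
for n in("side","top"):
    im,d=bot.camera(n);W=cloud(n,d)
    k=(W[...,2]>.06)&(W[...,2]<.1)&(np.abs(W[...,0]-.6585)<.04)&(np.abs(W[...,1]+.024)<.04)
    print(n,k.sum(),cv2.minAreaRect((W[k&(W[...,2]>.076)][:,:2]*1000).astype(np.float32)),np.percentile(W[k][:,2],98).round(3))
    k=(abs(W[...,2]-.046)<.008)&(np.hypot(W[...,0]-.463,W[...,1]+.12)<.035)
    print("short",k.sum(),cv2.minAreaRect((W[k][:,:2]*1000).astype(np.float32)) if k.sum()>9 else 0)
    if n=="side": cv2.imwrite("pics/end.png",cv2.resize(np.clip(im*1.4,0,255).astype(np.uint8),(800,600))[...,::-1])
E
```

```text
time: 22.35
ee_pos: [0.6586, -0.0239, 0.0487]
tcp_rot: [-90.0, -0.0, -178.0]
wrist_force: [-0.5, 0.4, 0.9]
opening: 0.0726
time: 22.85
ee_pos: [0.6586, -0.0239, 0.0488]
tcp_rot: [-90.0, 0.0, -178.0]
wrist_force: [-0.3, -0.1, 0.1]
opening: 0.0857
time: 23.35
ee_pos: [0.6588, -0.0239, 0.1514]
tcp_rot: [-90.0, 0.1, -178.0]
wrist_force: [0.8, -0.6, -0.5]
opening: 0.0851
time: 23.85
ee_pos: [0.5316, -0.024, 0.2146]
tcp_rot: [-90.0, 0.2, -178.0]
wrist_force: [1.4, -0.1, 0.9]
opening: 0.0855
side 438 ((657.3997802734375, -25.135787963867188), (36.7603645324707, 39.55532455444336), 4.357176303863525) 0.084
short 406 ((462.82586669921875, -120.88218688964844), (37.278385162353516, 38.60942077636719), 40.2627067565918)Traceback (most recent call last):
  File "<stdin>", line 5, in <module>
    return _quantile_unchecked(
        a, q, axis, out, overwrite_input, method, keepdims, weights)
    return _ureduce(a,
                    func=_quantile_ureduce_func,
    ...<5 lines>...
                    overwrite_input=overwrite_input,
                    method=method)
    r = func(a, **kwargs)
    result = _quantile(arr,
                       quantiles=q,
    ...<2 lines>...
                       out=out,
                       weights=wgt)
    slices_having_nans = np.isnan(arr[-1, ...])
                                  ~~~^^^^^^^^^
IndexError: index -1 is out of bounds for axis 0 with size 0
```

View pics/end.png

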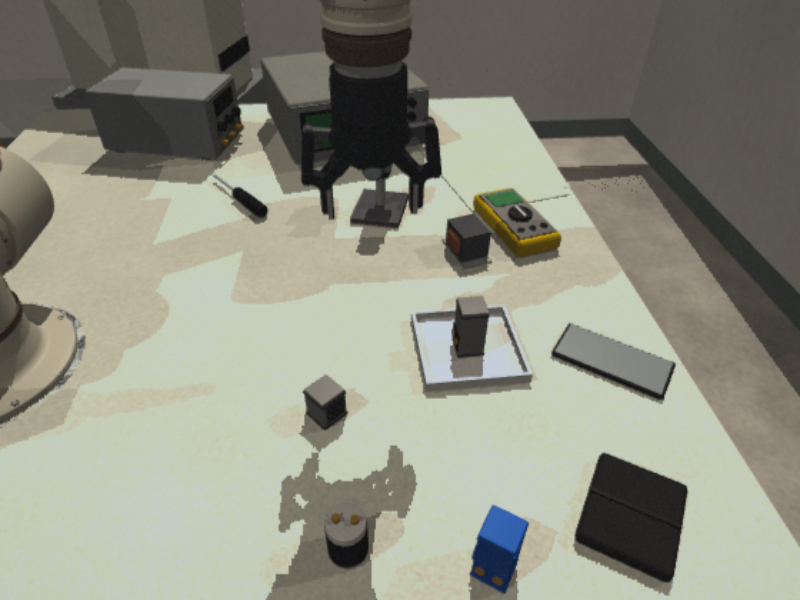

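The relay stands upright in the middle of the tray at (470, 327), the short relay is unmoved at (326, 400), and the gripper is clear. The traceback only means the top view of the tray was hidden by the arm. Handing in.

```bash
python3 -m jog '[[0,0,0,0,0,0,0],[0,0,0,0,0,0,0],[0,0,0,0,0,0,0]]'; python3 -c "
from workcell import bot
print(bot.job_done())"
```

```text
time: 24.25
ee_pos: [0.5341, -0.0239, 0.2107]
tcp_rot: [-90.0, -0.1, -178.0]
wrist_force: [-0.3, -0.0, -0.5]
opening: 0.0853
the job is handed in; nothing more can be done
None
```

The tall grey relay went through all three views in front of the lens and now stands upright in the tray. I handed the job in at about 24 s; no verdict is reported.

- **Inspection:** I held it upright about 100 mm from the glass, with its middle level with the lens at about 110 mm. I turned it to show screws, then window, then vents, each held still for at least 1.3 s. I inferred the side facing the lens from the opposite side seen in the side camera: vents, then plain, then screws.
- **Placing:** I lowered it until light contact, about 2 N, before letting go. The last side picture shows it near the tray centre, at about (0.657, -0.025), with its top at about 83 mm.
- **Short relay:** It is within 1 mm of where it started.

**Checks that failed or disagreed:**
- The top-camera check of the tray failed because the arm hid it, so the final position rests on the side camera alone.
- The measured yaw of the relay's face scattered between -13.4° and -15.5°, against the -16° intended. I put this down to depth noise, because the tool yaw read exactly as planned.

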